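Lock the quarter-turn stud of the paint mixer's cover

ROBOT

A 6-joint arm with a two-finger parallel gripper is mounted at the origin on the work surface. World frame = base frame: x ahead of the robot, y to its left, z up, the work surface at z = 0. Lengths are in mm, angles in rad, forces in N, time in s.
With the tool pointing down it reaches from about 275 to 1000 mm from the base axis. Payload 8.4 kg.
Tool frame: the origin (TCP) lies at the centre of the arm's flange, where the gripper is bolted on; the fingertips stand 173 mm ahead of it and the grasp point (between the pads) lies 155 mm ahead of it (tcp_to_tips is the distance from the TCP to the fingertips, in mm); z points along the fingers, x is the direction in which the jaws open and shut, and the axes are right-handed (so a half turn about z gives the same grasp; the last joint's range is limited). The gripper opens to 85 mm and grips with 20 to 120 N. Pads are 22 mm wide; open, the fingers measure 114 mm over their backs; the gripper's body (76 mm by 85 mm) begins 54 mm behind the grasp point. The pads swing forward as they close: fully open they stand 13 mm farther back than shut.
Start: joints at [-1.34, 0.353, 1.633, -0, 1.155, -0.002], TCP at [144.188, -608.144, 404.681] pointing down, gripper open.
Joint ranges: [-2.63, 2.63], [-0.92, 2.1], [0.06, 2.66], [-1.3, 4.44], [0, 2.69], [-3.02, 3.02]. Speed limits (rad/s): [2.22, 2.22, 2.79, 3.14, 3.14, 3.14].

INTERFACE

Orientations are given as [roll, pitch, yaw] about the fixed x, y, z axes, in that order (R = Rz(yaw) Ry(pitch) Rx(roll)).
In Python, from rig import sense, grab_frame, camera_info, sign_off, tcp_to_tips gives the robot as it stands.
- The arm moves only by the shell command python3 -m creep 'ROWS' [FORCE]. ROWS is text: rows parted by semicolons, each of 5 numbers parted by spaces: the opening in per cent of the stroke, from 0 (shut) to 100 (fully open), then the shift along the tool's x, y, z in cm, then the turn about the tool's z in degrees. In form: fingers tx ty tz roll; .... A call has 1 to 20 rows; each row is the pose to reach, as a shift and turn from the pose measured when the call began, along the tool's axes at that moment; what a row does not reach only later rows make up. A row lasts 1/10 s, in which the tool goes at most 50 mm and 8.59 degrees, less where a joint would pass 70% of its speed; a pose out of reach is approached as far as the arm can. A call with a gripper value outside its range is refused whole. The fingers move at their own pace and stop on an object; FORCE is the grip in N (left out, the last holds). Time passes only in rows, so rows that repeat a pose let the fingers close. It gives the time, the measured TCP pose, the force and the opening at its end, in the units of the state.
- sense(): the state, without advancing time (a new reading comes with each control period).
- grab_frame(name): name is "side" or "top" or "wrist"; returns (picture, depth): 420x560x3 uint8, blue, green, red; 420x560 float32, mm along the optical axis (not along the pixel's ray), 0 where there is no reading.
- camera_info(name): a dict with "vertical_fov" (degrees; the focal length in pixels is half the picture's height over the tangent of half this angle, whatever the lens; pixels are square), "cx", "cy" (the principal point, pixels), "world_to_cam" (4x4, takes a point from world to camera coordinates). Camera axes: x right, y down, z forward; pixel columns grow to the right and rows downward; lengths in mm; the calibration is good to about 2 mm. The wrist camera is an equidistant fisheye: a pixel r from the principal point sees the ray r / f radians off the axis. A picture is of the moment at which its call begins: read the wrist's pose just before it. camera_info takes no time and is no camera call; for the wrist camera it gives the pose at the moment of the call.
- sign_off(): hands the job in, once; it reports no verdict.
The state is a dict: "clock": time; "qpos": joint angles; "qvel": joint speeds; "joint_efforts": joint torques, N m; "eef_pos": TCP position; "tcp_rot": TCP orientation; "contact_force": force on the tool from outside, world axes, zero at the start; "wrist_torque": the same for the moment, N m; "opening": opening from 0.0 (shut) to 1.0 (fully open).
Only numpy, scipy, OpenCV 4.12 (cv2) and the standard library are available. Lean on these libraries where they do the work, as an engineer would, in place of code of your own. Each camera call takes 0.05 s, during which the arm holds its last target.

TASK

The white paint mixer's access cover is missing one of its two orange wing studs: take the loose one from the blue block, put it through the slot in the square aluminium socket, push it in against the spring and turn it a quarter turn clockwise until it locks, then let go. Feel your way and be gentle: never load the socket, by pushing and twisting together, with more than 45 N, and leave the other things on the counter where they are.

Things in the scene. Friction and masses are not known exactly. Their poses are not given: they have to be found in the camera images.
- machine: Paint mixer bolted to the counter: grey and white housing 200 (x) by 300 (y) by 75 mm high, a blue tin lying on two rollers on its +y half (tin's top 174 mm above the counter). Origin: centre of its underside; z up.
- hole (a point): Nominal centre of the open socket, on the plane of the mixer's top; axes as the mixer's. The socket is a flat 62 mm square aluminium plate. Its true centre is up to 5 mm off this point along x and along y, its face 0 to 9 mm above it; it does not shift in use. Slot along x (black marks in line): 25 mm long, 8 wide, with a 13 by 13 mm opening in the middle for the shaft.
- spring (a point): 6 mm below hole. Under the slot, 6 mm below the socket's face, is a sprung disc: 4 N to start it, plus 0.7 N per mm. The cross-bar can turn only when its underside is over 14 mm below the face (10 N; flange under 2.5 mm above the face). At 16.5 mm (11.5 N) the flange meets the face: a rigid stop.
- lock (a point): 11 mm below hole. Pushed in, the stud turns clockwise only (seen from above), to a stop at a quarter turn (up to 0.2 rad of play either way). There the spring, when let, lifts it into two notches: locked, flange 5.5 mm above the socket's face, cross-bar's underside 11 mm below the face, wing across the slot.
- other_stud (a point): Inside the wing of the cover's other orange stud, already locked and immovable: leave it. It shows how a locked stud looks. 31.5 mm above the mixer's top; 98 mm from hole along the mixer's +x.
- stud_grip (a point): On the loose stud's axis in its orange wing, 26 mm above the flange's underside: where to grip. 80 g. Wing 26 mm along its x, 12 thick along y, from 4 to 42 mm above the flange's underside; flange 26 mm diameter, 4 thick; shaft 10 mm diameter. z up; the same after half a turn. Starts upright in the block.
- stud_foot (a point): Centre of the underside of the loose stud's cross-bar, 16.5 mm below the flange's underside and 42.5 mm below stud_grip; axes as stud_grip. Cross-bar: 22 mm long (along x, in line with the wing), 5 mm wide, 5 mm high.
- block: Fixed blue plastic block, 90 by 70 mm, 30 mm high, origin at the centre of its underside. The stud stands in the pocket in its middle (26 by 14 mm, 20 mm deep, along the block's x) with its flange on the block's top; it lifts straight out.
- spray_green_mid (a point): Bystander: standing green spray can with white cap, 65 mm diameter, 190 mm high; point at its centre.
- spray_white_mid (a point): Bystander: standing white spray can with red cap, 65 mm diameter, 190 mm high; point at its centre.
- tin_mid (a point): Bystander: small tin with a yellow label, 76 mm diameter, 75 mm high; point at its centre.
- screwdriver_grip (a point): Bystander: screwdriver with green handle lying on the counter, 200 mm long; point in its handle.
- brush_grip (a point): Bystander: paint brush lying on the counter, 200 mm long; point in its handle.
Things that resemble listed ones, but are neither listed nor needed, are in the scene too. Of the things that look like the part that bears stud_grip, the smaller one is meant.

How it is judged (in metres and radians):
On the way:
1. the stud's cross-bar goes into the slot, in line with it (horizontal distance between stud_foot and hole below 0.011 m and z of stud_foot in the frame of machine below 0.0705 m and angle between the x axis of stud_foot and the x axis of machine, either way round below 0.4 rad), for 0.05 s.
At the end, for the whole second after the job is handed in: The loose stud stands upright (within 0.15 rad) in the socket, within 11 mm of its nominal centre, its cross-bar's underside more than 1 mm below the mixer's top (under the lips), its wing across the slot (at least 1.3 rad from it), at rest and released (horizontal distance between stud_foot and hole below 0.011 m and z of stud_foot in the frame of machine below 0.074 m and angle between the x axis of stud_foot and the x axis of machine, either way round above 1.3 rad and angle between stud_foot's own z axis and vertical below 0.15 rad and linear speed of stud below 0.01 m/s); the robot touches nothing.
It fails at once if the stud loaded the mixer by pushing and twisting together with more than 45 N (contact force between stud and machine above 45 N).
It fails at once if the fingers pressed on the mixer with more than 45 N (contact force between the fingers and machine above 45 N).
It fails at once if a bystander was moved by more than 30 mm (distance of any of spray_green_mid, spray_white_mid, tin_mid, screwdriver_grip, brush_grip from where it was at the start of the episode above 0.03 m).
It also fails if it takes over 72 s, if anything falls off the work surface, if the arm or the gripper's body presses on something with over 40 N, if the wrist force passes 120 N, or if a joint passes its speed limit or range.

## Working session

There is one attempt and no reset: what is moved stays moved. The work goes in short steps, Python scripts to look and compute and a shell command to move; the robot and the scene stay as the last step left them, time stands still between calls to the robot, and variables do not carry over. Pictures are saved under pics/ and viewed, and the job is handed in when it is done.

```bash
mkdir -p pics; ls; python3 - <<'E'
from rig import *
import cv2
s=sense()
for k,v in s.items(): print(k,v)
for n in ["side","top","wrist"]:
    i=camera_info(n); print(n,i)
    p,d=grab_frame(n); cv2.imwrite(f"pics/{n}0.png",p)
    import numpy as np; np.save(f"pics/{n}0.npy",d)
E
```

```text
pics
clock 0.0
qpos [-1.34045979e+00  3.53681351e-01  1.63415132e+00 -4.13226586e-05
  1.15521804e+00 -2.40233103e-03]
qvel [ 0.00048318  0.00062572  0.00163331 -0.00038898  0.00067769 -0.00043444]
joint_efforts [-1.24847738e-04 -6.05254769e+01 -3.42062867e+01  1.64947724e-04
  9.28461406e-03 -3.06875677e-06]
eef_pos [ 144.08925796 -607.91524686  403.93341869]
tcp_rot [ 3.14155838e+00  1.45814884e-03 -1.33804077e+00]
contact_force [-0.6770798  -0.51354428  0.31010874]
wrist_torque [0.00901081 0.0116164  0.0273758 ]
opening 0.9968039617855973
side {'vertical_fov': 57.52000399813964, 'cx': 280.23318941723807, 'cy': 206.83955638595742, 'world_to_cam': array([[ 9.57433046e-01, -2.88475576e-01, -1.01884992e-02,
        -5.47927538e+02],
       [-2.06855663e-01, -6.61068118e-01, -7.21248693e-01,
         1.92913634e+02],
       [ 2.01327340e-01,  6.92654882e-01, -6.92601269e-01,
         1.10090990e+03],
       [ 0.00000000e+00,  0.00000000e+00,  0.00000000e+00,
         1.00000000e+00]])}
top {'vertical_fov': 55.69463236049918, 'cx': 280.02216791516656, 'cy': 202.82943127528029, 'world_to_cam': array([[ 2.99514704e-02, -9.99549180e-01,  2.08496729e-03,
        -5.28640234e-01],
       [-9.82657115e-01, -2.98270573e-02, -1.83017323e-01,
         5.78468767e+02],
       [ 1.82997004e-01,  3.43283000e-03, -9.83107478e-01,
         1.21578510e+03],
       [ 0.00000000e+00,  0.00000000e+00,  0.00000000e+00,
         1.00000000e+00]])}
wrist {'vertical_fov': 65.70646984690485, 'cx': 275.21366484467876, 'cy': 208.03148315061293, 'world_to_cam': array([[ 2.31529653e-01, -9.72827525e-01, -7.92014012e-04,
        -6.24843218e+02],
       [-9.33134925e-01, -2.22312985e-01,  2.82552911e-01,
        -3.61638701e+01],
       [-2.75051324e-01, -6.46803215e-02, -9.59251388e-01,
         3.78432310e+02],
       [ 0.00000000e+00,  0.00000000e+00,  0.00000000e+00,
         1.00000000e+00]])}
```

View pics/side0.png

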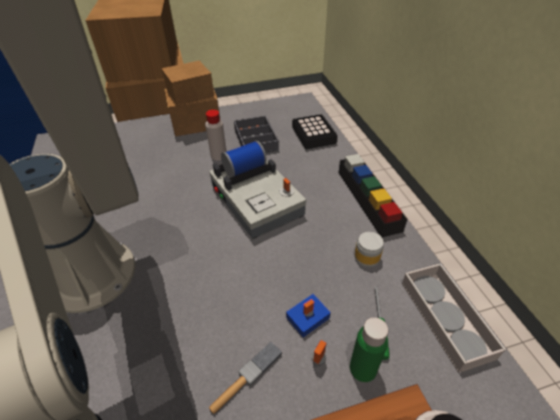

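View pics/top0.png

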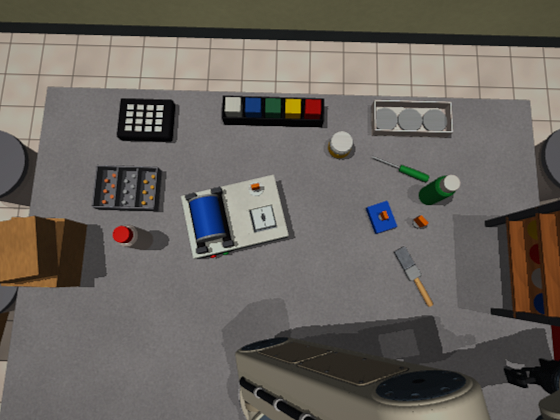

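View pics/wrist0.png

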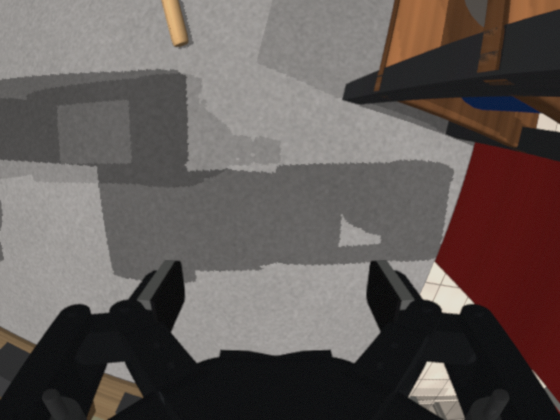

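```bash
cat > h.py <<'E'
import numpy as np, cv2
from rig import *
from scipy.spatial.transform import Rotation as R
H,W=420,560
def ray(n,u,v,i=None):
    i=i or camera_info(n); f=H/2/np.tan(np.radians(i["vertical_fov"]/2))
    x,y=u-i["cx"],v-i["cy"]
    if n=="wrist":
        r=np.hypot(x,y); t=r/f; k=np.sin(t)/r if r>1e-9 else 1/f
        d=np.array([x*k,y*k,np.cos(t)])
    else: d=np.array([x/f,y/f,1.])
    M=i["world_to_cam"]; Rm=M[:3,:3]; return -Rm.T@M[:3,3], Rm.T@d, (d[2])
def atz(n,u,v,z,i=None):
    o,d,_=ray(n,u,v,i); return o+d*(z-o[2])/d[2]
def atd(n,u,v,dep,i=None):
    o,d,dz=ray(n,u,v,i); return o+d*dep/dz
def proj(n,P,i=None):
    i=i or camera_info(n); f=H/2/np.tan(np.radians(i["vertical_fov"]/2))
    p=i["world_to_cam"]@np.append(P,1); 
    if n=="wrist":
        r=np.hypot(p[0],p[1]); t=np.arctan2(r,p[2]); return i["cx"]+f*t*p[0]/r, i["cy"]+f*t*p[1]/r
    return i["cx"]+f*p[0]/p[2], i["cy"]+f*p[1]/p[2]
def crop(src,out,u0,v0,u1,v1,k):
    p=cv2.imread(src)[v0:v1,u0:u1]; cv2.imwrite(out,cv2.resize(p,None,fx=k,fy=k,interpolation=cv2.INTER_CUBIC))
E
python3 - <<'E'
from h import *
crop("pics/top0.png","pics/ct1.png",350,180,450,250,8)
crop("pics/top0.png","pics/ct2.png",170,160,300,260,6)
d=np.load("pics/top0.npy")
i=camera_info("top")
for u,v in [(384,216),(370,210),(420,222),(263,217),(257,188),(240,215),(208,215),(125,236),(450,183),(340,143)]:
    print(u,v,np.round(atd("top",u,v,d[v,u],i)))
E
```

```text
384 216 [ 544. -311.   67.]
370 210 [ 568. -275.   30.]
420 222 [ 529. -425.   61.]
263 217 [529.  69.  69.]
257 188 [615.  90.  97.]
240 215 [532. 140.  75.]
208 215 [514. 222. 174.]
125 236 [446. 448. 187.]
450 183 [ 626. -471.  188.]
340 143 [ 777. -171.   75.]
```

View pics/ct1.png

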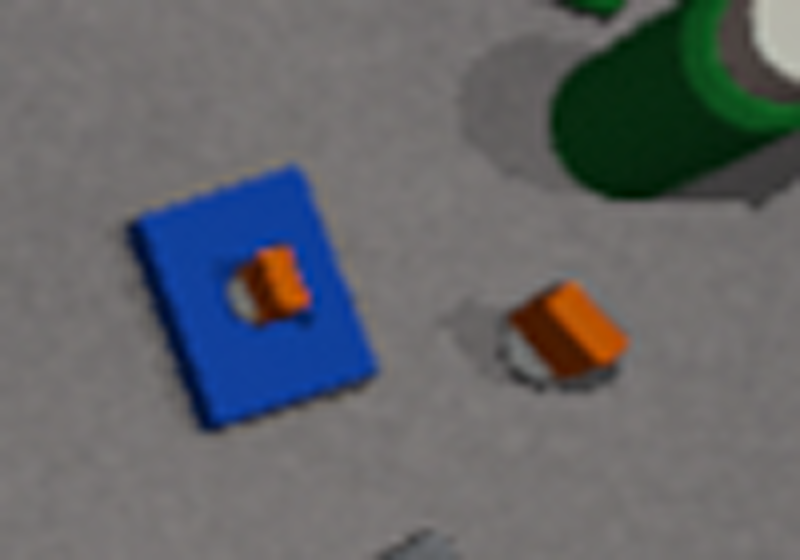

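View pics/ct2.png

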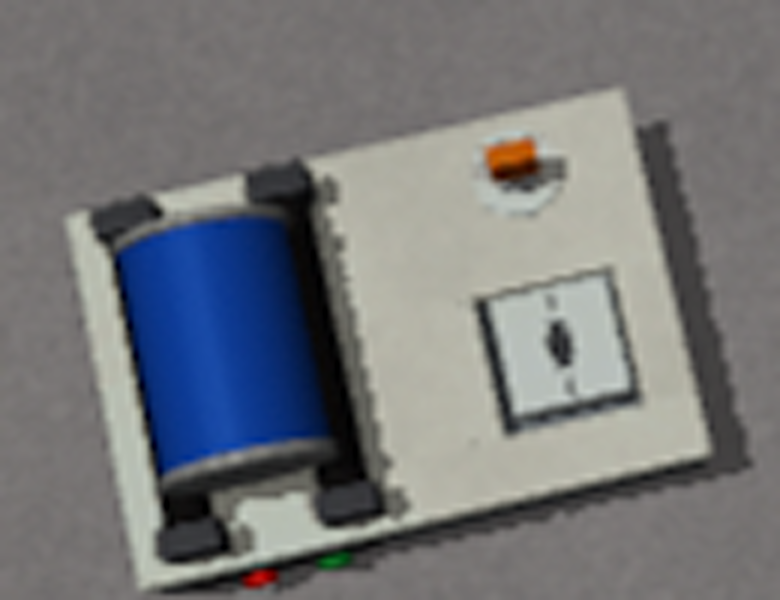

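```bash
python3 - <<'E'
from h import *
i=camera_info("top")
C=[atz("top",170+a/6,160+b/6,75,i)[:2] for a,b in [(66,215),(625,90),(712,455),(145,590)]]
C=np.array(C);print(np.round(C),C.mean(0).round(1))
def ang(a,b): return np.degrees(np.arctan2(*(b-a)[::-1]))
# mixer y axis from right(-y) to left(+y)
print("yaws", ang(C[1],C[0])-90,ang(C[2],C[3])-90,ang(C[3],C[0]),ang(C[2],C[1]), [np.linalg.norm(C[k]-C[k-1]) for k in range(4)])
S=np.array([atz("top",170+a/6,160+b/6,80,i)[:2] for a,b in [(477,302),(612,268),(638,400),(510,430)]])
print("socket",S.round(1),S.mean(0), "slot",[atz("top",170+a/6,160+b/6,80,i).round(1) for a,b in [(560,342),(550,300),(571,387)]])
print("other",[atz("top",170+a/6,160+b/6,117,i).round(1) for a,b in [(487,148),(535,140)]])
B=np.array([atz("top",350+a/8,180+b/8,30,i)[:2] for a,b in [(135,222),(298,168),(377,372),(207,430)]])
print("block",B.round(1),B.mean(0),ang(B[0],B[1]),ang(B[1],B[2]),ang(B[3],B[2]), ang(B[0],B[3]),[np.linalg.norm(B[k]-B[k-1]) for k in range(4)])
print("wing top",[atz("top",350+a/8,180+b/8,72,i).round(1) for a,b in [(268,250),(292,246),(310,302),(285,310)]])
E
```

```text
[[587. 329.]
 [664.  38.]
 [471. -13.]
 [394. 274.]] [528.9 157. ]
yaws 14.73169692409411 15.129369881125442 15.855838765048333 14.88631526136701 [np.float64(201.0334704917917), np.float64(300.65287958888547), np.float64(198.93237574966398), np.float64(297.25285857098453)]
socket [[546.6 111.1]
 [566.7  41.7]
 [498.   26. ]
 [480.5  91.2]] [522.9704257   67.48339718] slot [array([527. ,  67.3,  80. ]), array([548.8,  73.3,  80. ]), array([503.7,  60.7,  80. ])]
other [array([620.1, 106.5, 117. ]), array([625.1,  82.2, 117. ])]
block [[ 574.9 -265.4]
 [ 599.2 -331.9]
 [ 516.5 -362.1]
 [ 491.1 -293.4]] [ 545.42878533 -313.19723098] -69.91992590135979 -159.95607219233355 -69.65731580554737 -161.51737335953962 [np.float64(88.39110893363014), np.float64(70.90265168117035), np.float64(88.02075620227299), np.float64(73.31198022395755)]
wing top [array([ 557.8, -308.2,   72. ]), array([ 559.6, -317.6,   72. ]), array([ 537.7, -324.2,   72. ]), array([ 534.2, -314.4,   72. ])]
```

```bash
python3 -m creep '60 -1.0 -2.3 0 -8.5; 60 -2 -4.6 0 -17; 60 -3 -6.9 0 -25.5; 60 -4 -9.2 0 -34; 60 -5 -11.5 0 -42.5; 60 -6 -13.8 0 -51; 60 -7 -16 0 -59.5; 60 -8 -18.4 0 -68; 60 -9 -21 0 -76.5; 60 -10 -23 0 -85; 60 -11 -25.2 0 -93.5; 60 -12 -27.5 1 -102; 60 -13 -30 2 -110.5; 60 -14 -32 3 -119; 60 -15 -34.4 4 -127.5; 60 -16 -37 5 -136; 60 -17 -39 6 -144.5; 60 -18 -42 7 -153; 60 -19 -44 8 -161.5; 60 -19.3 -45.8 9 -170' 30
python3 - <<'E'
from h import *
s=sense();print(s['clock'],s['qpos'],s['eef_pos'],s['tcp_rot'])
i=camera_info("wrist");M=i["world_to_cam"];print(-M[:3,:3].T@M[:3,3],proj("wrist",[545,-314,50],i))
p,d=grab_frame("wrist");cv2.imwrite("pics/w1.png",p)
E
```

```text
clock: 2.15
eef_pos: [546.0, -313.1, 313.6]
tcp_rot: [-3.141, -0.002, 1.636]
contact_force: [0.2, -0.8, 0.5]
opening: 0.599
2.15 [-5.23351479e-01  4.55018801e-01  1.69999736e+00  1.16632766e-03
  9.88209601e-01 -2.15999890e+00] [ 546.0233611  -313.14454929  313.56979677] [-3.14077529e+00 -1.71652693e-03  1.63600422e+00]
[ 475.3876566  -317.8449599   282.35099463] (np.float64(273.8180513501441), np.float64(210.00150842014727))
```

View pics/w1.png

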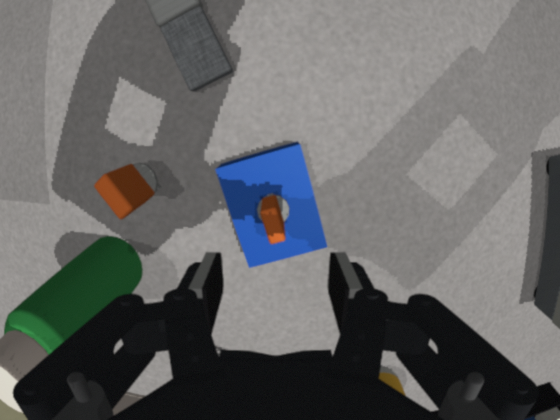

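```bash
python3 - <<'E'
from h import *
crop("pics/w1.png","pics/cw1.png",210,140,335,270,6)
E
```

```text
(no output)
```

View pics/cw1.png

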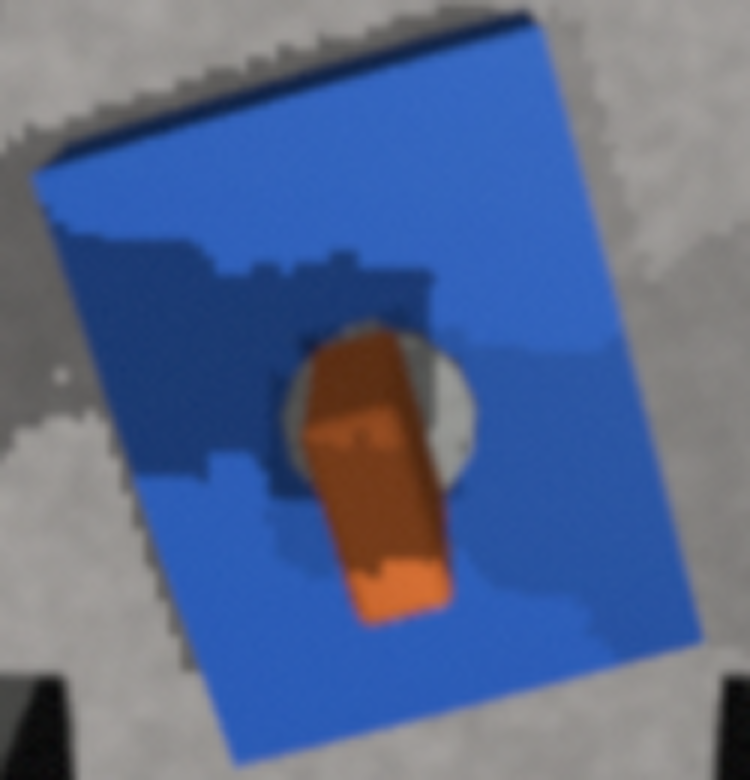

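```bash
python3 - <<'E'
from h import *
i=camera_info("wrist")
P=lambda a,b,z: atz("wrist",210+a/6,140+b/6,z,i)[:2]
w=np.array([P(a,b,72) for a,b in [(303,437),(392,405),(453,595),(367,627)]]);print(w.round(1),w.mean(0))
ang=lambda a,b:np.degrees(np.arctan2(*(b-a)[::-1]))
print(ang(w[0],w[3]),ang(w[1],w[2]),np.linalg.norm(w[0]-w[3]),np.linalg.norm(w[0]-w[1]))
print("flange",P(380,418,34),P(283,418,34),P(477,418,34))
b=np.array([P(a,c,30) for a,c in [(33,175),(543,25),(703,640),(237,765)]]);print(b.round(1),b.mean(0),ang(b[0],b[3]),ang(b[1],b[2]))
s=sense();y=s['tcp_rot'][2]
for T in [w.mean(0),b.mean(0)]:
    d=T-s['eef_pos'][:2]; print("tool",d@[np.cos(y),np.sin(y)],d@[np.sin(y),-np.cos(y)])
E
```

```text
[[ 542.3 -322.3]
 [ 537.8 -312.7]
 [ 560.  -304. ]
 [ 564.7 -313.5]] [ 551.20953673 -313.13145123]
21.40333286478357 21.458338139837462 24.12597735776187 10.653560478188135
flange [ 550.76417005 -313.19918598] [ 551.72512699 -325.98587643] [ 549.80579241 -300.4170582 ]
[[ 522.1 -361.1]
 [ 497.8 -296.1]
 [ 581.1 -265.4]
 [ 605.4 -329.8]] [ 551.62134639 -313.09916054] 20.612296655106128 20.276244301665052
tool -0.9810604328191036 3.5017643823031612
tool -0.9795729140949473 3.9148354106348093
```

```bash
python3 -m creep '60 0 0.1 1.5 -5.5; 60 -0.1 0.2 3 -11; 60 -0.1 0.3 5 -16.7; 60 -0.1 0.3 6.3 -16.7; 60 -0.1 0.3 6.3 -16.7; 60 -0.1 0.3 6.3 -16.7'
python3 - <<'E'
from h import *
s=sense();print(s['clock'],s['qpos'],s['eef_pos'],s['tcp_rot'])
p,d=grab_frame("wrist");cv2.imwrite("pics/w2.png",p)
crop("pics/w2.png","pics/cw2.png",190,160,350,280,5)
p,d=grab_frame("side");cv2.imwrite("pics/s2.png",p)
crop("pics/s2.png","pics/cs2.png",260,240,360,320,8)
E
```

```text
clock: 2.8
eef_pos: [550.6, -313.2, 249.3]
tcp_rot: [3.142, -0.003, 1.934]
contact_force: [-0.7, 1.2, -0.2]
opening: 0.598
2.8 [-5.20049030e-01  5.41000156e-01  1.72747664e+00  2.26742076e-03
  8.75204432e-01 -2.45547354e+00] [ 550.5797175  -313.20867183  249.28297225] [ 3.14157225e+00 -2.71777001e-03  1.93396967e+00]
```

View pics/cw2.png

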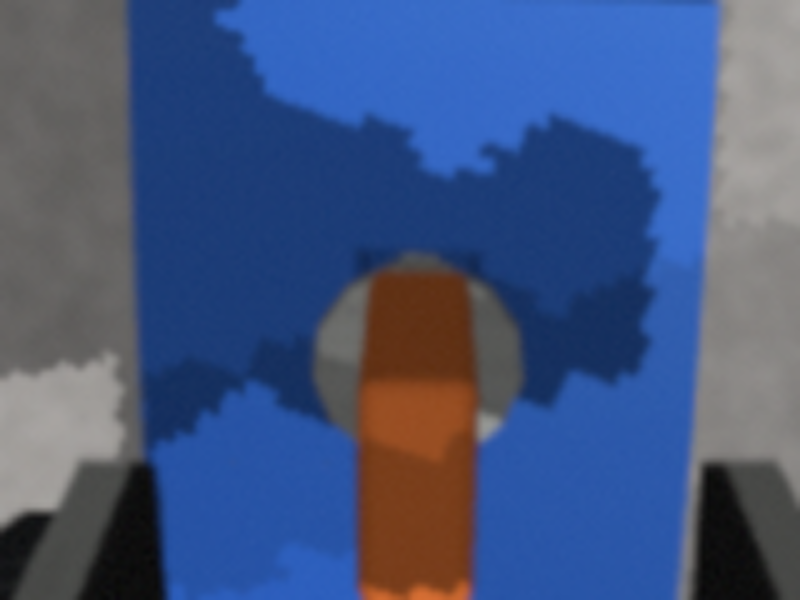

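View pics/cs2.png

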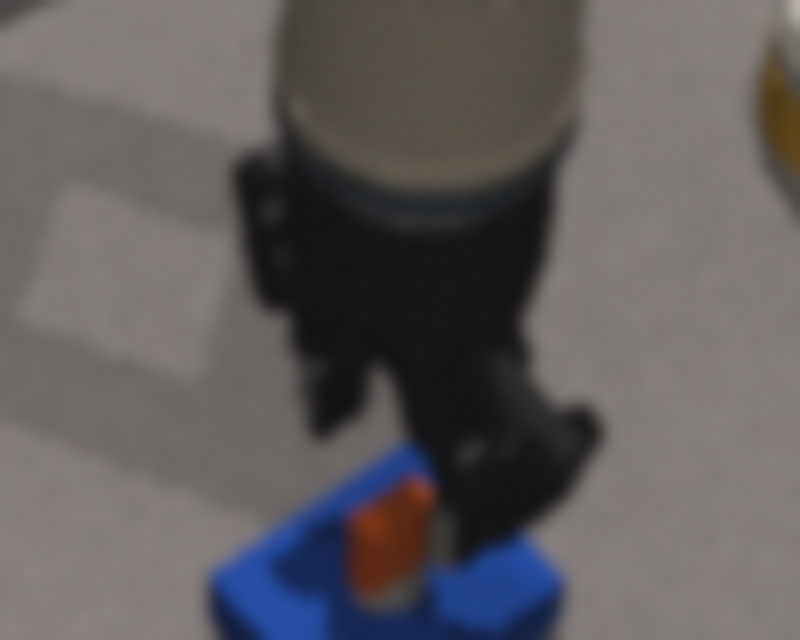

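```bash
python3 - <<'E'
from h import *
crop("pics/w2.png","pics/cw2b.png",200,200,350,310,5)
i=camera_info("wrist")
P=lambda a,b,z: atz("wrist",190+a/5,160+b/5,z,i)[:2]
print("flange l/r/far",P(314,355,34),P(524,355,34),P(419,254,34), "near wing edges",P(360,380,72),P(478,380,72))
E
```

```text
flange l/r/far [ 554.19038093 -326.81262699] [ 545.09287548 -303.00706799] [ 537.66201257 -319.46874923] near wing edges [ 540.76329275 -324.27427115] [ 536.68433454 -313.60180907]
```

View pics/cw2b.png

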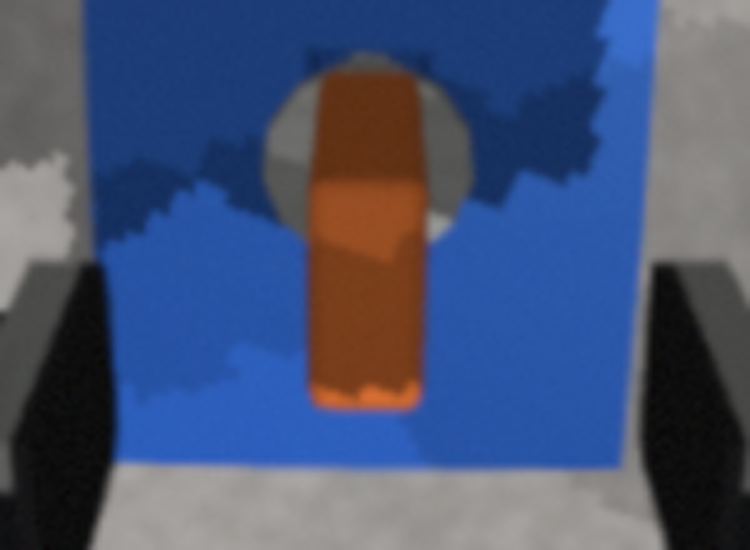

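```bash
python3 - <<'E'
from h import *
i=camera_info("wrist")
P=lambda a,b,z: atz("wrist",200+a/5,200+b/5,z,i)[:2]
w=np.array([P(a,b,72) for a,b in [(309,182),(427,182),(422,408),(309,408)]]);print(w.round(1),w.mean(0))
s=sense();y=s['tcp_rot'][2];print(s['eef_pos'])
fl=(np.array([554.2,-326.8])+[545.1,-303.0])/2
for T in [w.mean(0),fl]:
    d=T-s['eef_pos'][:2]; print("tool",d@[np.cos(y),np.sin(y)],d@[np.sin(y),-np.cos(y)])
E
```

```text
[[ 541.  -324.3]
 [ 536.9 -313.6]
 [ 560.4 -304.9]
 [ 564.6 -315.7]] [ 550.72198249 -314.61786054]
[ 550.90879333 -313.33222417  250.10095517]
tool -1.1346698374726534 -0.632679636523901
tool -1.016290554242078 -1.7348300239133563
```

```bash
python3 -m creep '60 -0.1 -0.1 1 0; 60 -0.1 -0.1 2 0; 60 -0.1 -0.1 3 0; 60 -0.1 -0.1 3.7 0; 60 -0.1 -0.1 3.9 0; 60 -0.1 -0.1 3.9 0; 30 -0.1 -0.1 3.9 0; 20 -0.1 -0.1 3.9 0; 0 -0.1 -0.1 3.9 0;0 -0.1 -0.1 3.9 0;0 -0.1 -0.1 3.9 0;0 -0.1 -0.1 3.9 0;0 -0.1 -0.1 3.9 0;0 -0.1 -0.1 3.9 0' 60
python3 - <<'E'
from h import *
s=sense();print(s['clock'],s['eef_pos'],s['tcp_rot'],s['contact_force'],s['wrist_torque'],s['opening'])
p,d=grab_frame("wrist");cv2.imwrite("pics/w3.png",p)
E
```

```text
clock: 4.3
eef_pos: [550.6, -314.7, 211.6]
tcp_rot: [3.14, -0.001, 1.935]
contact_force: [-0.4, -0.2, 4.9]
opening: 0.134
4.3 [ 550.57165778 -314.66347532  211.59161863] [ 3.13999261e+00 -7.85706852e-04  1.93516343e+00] [-0.43929077 -0.18402733  4.88821094] [-0.00882453  0.13246112 -0.05223121] 0.13366352675798251
```

View pics/w3.png

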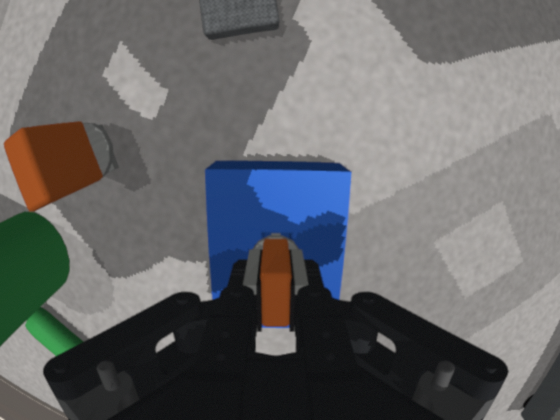

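```bash
python3 -m creep '0 0 0 -1.5 0; 0 0 0 -3.5 0; 0 0 0 -6 0; 0 0 0 -9 0; 0 0.5 0.2 -12 0; 0 2 1 -13.7 0; 0 5 2.4 -13.7 0; 0 8.5 4 -13.7 1; 0 12 5.6 -13.7 2; 0 16 7.5 -13.7 3; 0 20 9.4 -13.7 4; 0 24 11.3 -13.7 5; 0 28 13.1 -13.7 5.8; 0 31 14.5 -13.7 5.8; 0 34 15.9 -13.7 5.8; 0 36 16.9 -13.7 5.8; 0 36 16.9 -13.7 5.8; 0 36 16.9 -13.7 5.8; 0 36 16.9 -13.7 5.8'
python3 - <<'E'
from h import *
s=sense();print(s['clock'],s['qpos'],s['eef_pos'],s['tcp_rot'],s['contact_force'],s['wrist_torque'],s['opening'])
p,d=grab_frame("wrist");cv2.imwrite("pics/w4.png",p)
i=camera_info("wrist");M=i["world_to_cam"];print(-M[:3,:3].T@M[:3,3],proj("wrist",[527,68,80],i))
E
```

```text
clock: 6.25
eef_pos: [579.6, 81.4, 349.1]
tcp_rot: [3.141, -0.001, 1.834]
contact_force: [0.7, -0.3, -0.7]
opening: 0.135
6.25 [ 1.36625112e-01  3.50557415e-01  1.77266483e+00  1.13286534e-03
  1.01760724e+00 -1.69775783e+00] [579.62290091  81.36632157 349.06491442] [ 3.14071380e+00 -8.59997101e-04  1.83378847e+00] [ 0.66996612 -0.29680522 -0.66408561] [-0.00959685  0.03745084 -0.07437142] 0.13495533326523373
[511.42939286  62.40711399 317.7079169 ] (np.float64(276.92684702459513), np.float64(137.18281121177816))
```

View pics/w4.png

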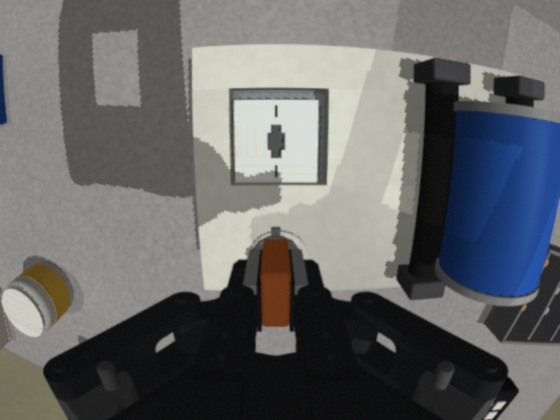

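```bash
python3 - <<'E'
from h import *
crop("pics/w4.png","pics/cw4.png",225,80,335,250,4.5)
crop("pics/w4.png","pics/cw4b.png",225,80,335,190,7)
E
```

```text
(no output)
```

View pics/cw4b.png

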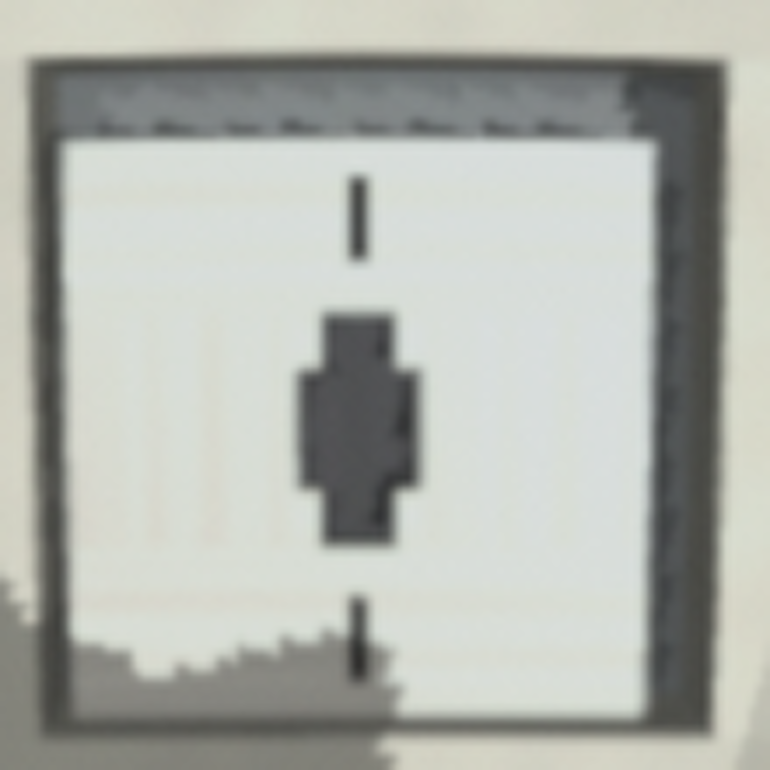

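View pics/cw4.png

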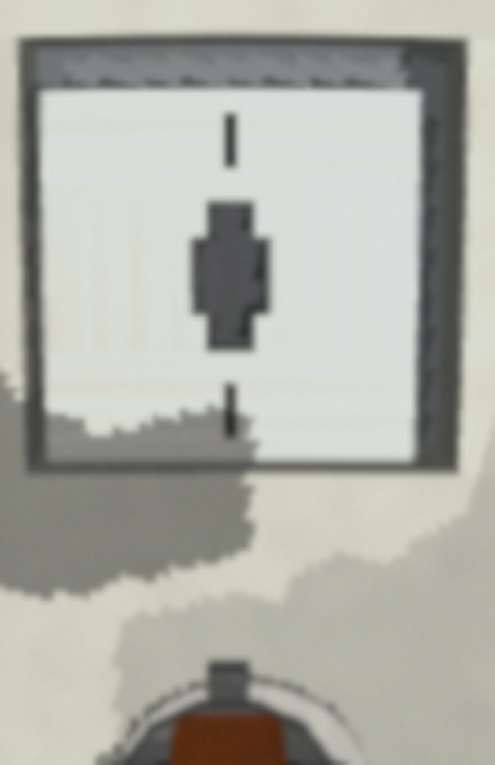

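```bash
cat > k.py <<'E'
from h import *
# tool-frame offset (x,y) of a pixel's ray at world z
def tool(u,v,z,i,s):
    P=atz("wrist",u,v,z,i); T=R.from_euler('xyz',s['tcp_rot']); return T.inv().apply(P-s['eef_pos']),P
E
python3 - <<'E'
from k import *
s=sense();i=camera_info("wrist");p,d=grab_frame("wrist")
for u,v in [(245,125),(300,125),(300,160),(245,155),(215,70),(350,60),(210,160),(275,230),(276,228)]:
    print(u,v,d[v,u],atd("wrist",u,v,d[v,u],i).round(1))
m=np.median([[atd("wrist",u,v,d[v,u],i)[2] for u in range(240,262)] for v in range(105,150)]);print("face z",m)
m2=np.median([[atd("wrist",u,v,d[v,u],i)[2] for u in range(335,380)] for v in range(60,100)]);print("top z",m2)
for z in (78,81,84): print("slot",z,[a.round(1) for a in tool(276.3,141.4,z,i,s)])
for zf in (149,152): print("bar end",[a.round(1) for a in tool(275.9,226.7,zf,i,s)])
print("slot ends",[tool(225+359/7,80+r/7,81,i,s)[0].round(1) for r in (315,545)])
E
```

```text
245 125 232.7233 [524.4  43.   77.2]
300 125 232.6501 [513.9  82.   77.4]
300 160 241.41438 [539.3  89.2  76. ]
245 155 239.76738 [546.2  48.5  76.5]
215 70 222.97452 [489.5  10.5  74.9]
350 60 221.53635 [455.  105.2  73.9]
210 160 242.42238 [556.7  23.3  74.8]
275 230 172.83574 [569.5  78.  155.3]
276 228 175.1201 [569.2  78.5 152.8]
face z 76.42814213747933
top z 74.46568323456383
slot 78 [array([  0.3, -51.3, 271. ]), array([530.3,  68.4,  78. ])]
slot 81 [array([  0.3, -51.6, 268. ]), array([530. ,  68.3,  81. ])]
slot 84 [array([  0.3, -51.8, 265. ]), array([529.8,  68.3,  84. ])]
bar end [array([ -0. , -10.5, 200.1]), array([569.8,  78.6, 149. ])]
bar end [array([ -0. , -11.5, 197.1]), array([568.7,  78.3, 152. ])]
slot ends [array([  0.3, -63.6, 268. ]), array([  0.3, -39.5, 268. ])]
```

```bash
python3 -m creep '0 0 -1.5 0 0; 0 0 -3.3 0 0; 0 0.03 -5.1 0.5 0; 0 0.03 -5.1 2 0; 0 0.03 -5.1 4 0; 0 0.03 -5.1 5.5 0; 0 0.03 -5.1 6.1 0; 0 0.03 -5.1 6.1 0; 0 0.03 -5.1 6.1 0'
python3 - <<'E'
from k import *
s=sense();print(s['clock'],s['eef_pos'],s['tcp_rot'],s['contact_force'],s['wrist_torque'],s['opening'])
p,d=grab_frame("wrist");cv2.imwrite("pics/w5.png",p)
crop("pics/w5.png","pics/cw5.png",220,150,335,260,7)
E
```

```text
clock: 7.25
eef_pos: [530.8, 67.8, 288.6]
tcp_rot: [3.14, -0.001, 1.832]
contact_force: [0.1, 0.1, -1.3]
opening: 0.13
7.25 [530.82322071  67.82887341 288.55017524] [ 3.13993222e+00 -8.38214894e-04  1.83238998e+00] [ 0.14740823  0.12799681 -1.28624916] [-0.01520868 -0.02867847  0.05251189] 0.129933607529403
```

View pics/cw5.png

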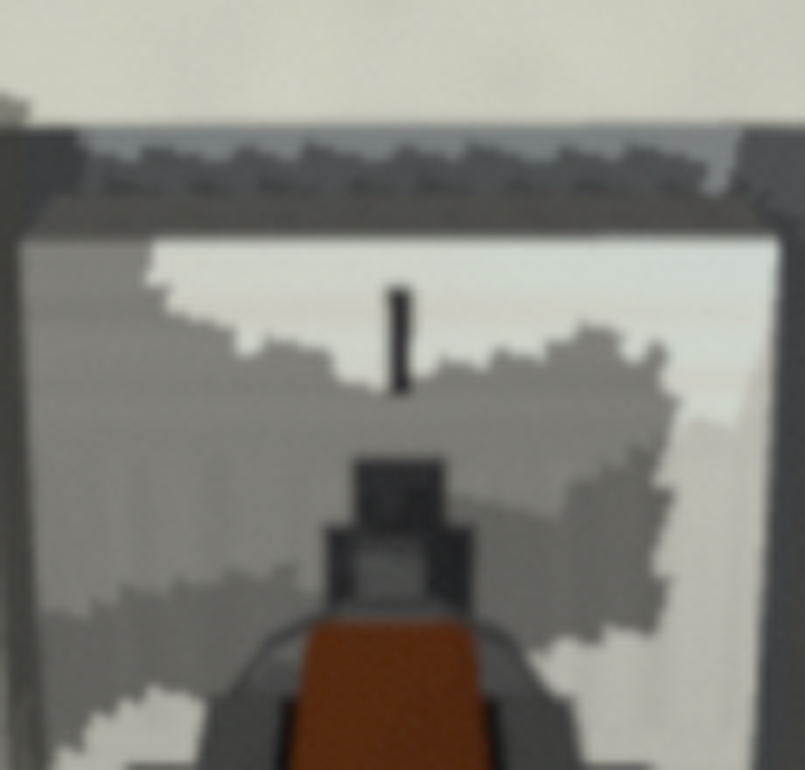

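```bash
python3 - <<'E'
from k import *
p=cv2.imread("pics/w5.png")[205:245,255:300].astype(float)
p=np.clip((p-20)*2.2,0,255).astype(np.uint8)
cv2.imwrite("pics/cw5b.png",cv2.resize(p,None,fx=16,fy=16,interpolation=cv2.INTER_NEAREST))
E
```

```text
(no output)
```

View pics/cw5b.png

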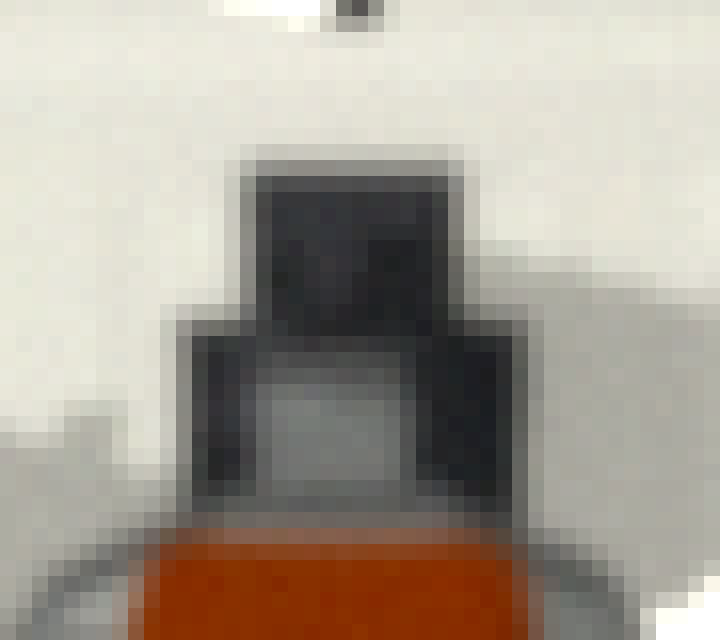

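```bash
python3 - <<'E'
from k import *
s=sense();i=camera_info("wrist");p,d=grab_frame("wrist")
f=s['eef_pos'][2]-197.5
print("foot z",f)
for z in (f-1,f+1): print("bar end",tool(275.6,227.5,z,i,s)[0].round(2))
for z in (76,78,80):print("slot end",tool(277,215.5,z,i,s)[0].round(2),"opening",tool(277,225.1,z,i,s)[0].round(2),"w",(tool(255+456/16,215.5,z,i,s)[0]-tool(255+248/16,215.5,z,i,s)[0])[0], (tool(255+518/16,228,z,i,s)[0]-tool(255+184/16,228,z,i,s)[0])[0])
for u,v in [(230,195),(310,195),(310,210),(230,180),(330,175),(276,195),(270,160)]: print(d[v,u],atd("wrist",u,v,d[v,u],i)[2])
E
```

```text
foot z 91.2788911930271
bar end [-1.9000e-01 -1.0560e+01  1.9848e+02]
bar end [-1.9000e-01 -1.1280e+01  1.9648e+02]
slot end [  0.64 -12.88 212.75] opening [  0.65  -6.91 212.76] w 7.615779036189773 12.387541857657407
slot end [  0.63 -13.52 210.75] opening [  0.64  -7.62 210.76] w 7.531781768383656 12.250915037744114
slot end [  0.62 -14.16 208.75] opening [  0.63  -8.32 208.76] w 7.4477845005775825 12.1142882178308
186.71486 76.17812323210026
186.73334 76.17981689659038
188.50186 76.94753266641362
195.10046 65.45536321884842
209.98085 49.88918226003602
185.38766 77.48750838097692
182.46153 74.68448630010471
```

```bash
python3 -m creep '0 0.08 -0.06 0 0; 0 0.08 -0.06 0.5 0; 0 0.08 -0.06 0.9 0; 0 0.08 -0.06 1.2 0; 0 0.08 -0.06 1.35 0; 0 0.08 -0.06 1.45 0;0 0.08 -0.06 1.5 0;0 0.08 -0.06 1.55 0'
python3 - <<'E'
from k import *
s=sense();print(s['clock'],s['eef_pos'],s['tcp_rot'],s['contact_force'],s['wrist_torque'],s['opening'])
E
```

```text
clock: 8.15
eef_pos: [530.2, 68.7, 273.4]
tcp_rot: [3.139, -0.001, 1.833]
contact_force: [-1.1, 0.7, -1.6]
opening: 0.135
8.15 [530.23802308  68.6508431  273.37893832] [ 3.13901304e+00 -7.24521881e-04  1.83262577e+00] [-1.06698872  0.73191324 -1.61289858] [ 0.00028296 -0.01197854  0.00493979] 0.13489638781732832
```

Foot now around z≈76, no contact; creep deeper.

```bash
python3 -m creep '0 0 0 0.1 0;0 0 0 0.2 0;0 0 0 0.3 0;0 0 0 0.3 0'
python3 - <<'E'
from k import *
s=sense();print(s['eef_pos'],s['contact_force'],s['wrist_torque'],s['opening'])
p,d=grab_frame("wrist");cv2.imwrite("pics/w6.png",p)
crop("pics/w6.png","pics/cw6.png",220,150,335,260,7)
E
```

```text
clock: 8.55
eef_pos: [530.2, 68.6, 270.2]
tcp_rot: [3.139, -0.001, 1.833]
contact_force: [0.4, 0.7, -0.5]
opening: 0.132
[530.1640446   68.64080637 270.21611151] [ 0.36489778  0.73200971 -0.5327854 ] [-0.00430311 -0.01306515  0.01876592] 0.13244245419016332
```

View pics/cw6.png

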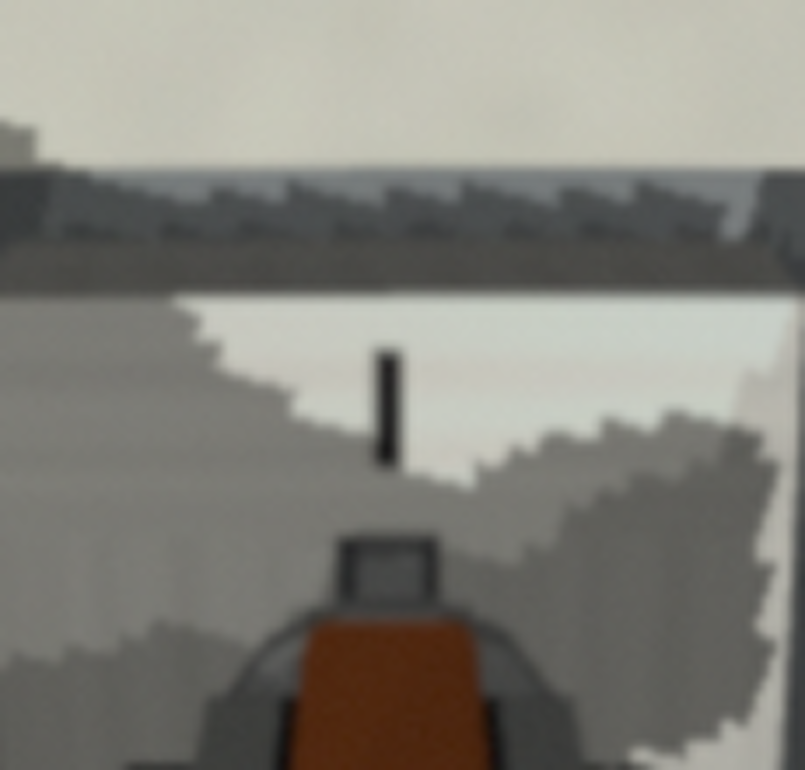

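```bash
python3 -m creep '0 0 0 0.1 0;0 0 0 0.2 0;0 0 0 0.2 0'; python3 -m creep '0 0 0 0.1 0;0 0 0 0.2 0;0 0 0 0.2 0'
```

```text
clock: 8.9
eef_pos: [530.3, 68.7, 268.5]
tcp_rot: [3.139, -0.001, 1.833]
contact_force: [-0.9, -0.3, 3.4]
opening: 0.134
clock: 9.2
eef_pos: [530.3, 68.7, 266.5]
tcp_rot: [3.139, -0.001, 1.833]
contact_force: [-0.7, -0.6, 4.4]
opening: 0.132
```

```bash
python3 -m creep '0 0 0 0.1 0;0 0 0 0.2 0;0 0 0 0.2 0'
```

```text
clock: 9.5
eef_pos: [530.3, 68.7, 264.6]
tcp_rot: [3.139, -0.001, 1.833]
contact_force: [-3.0, -1.3, 5.7]
opening: 0.132
```

```bash
python3 -m creep '0 0 0 0.1 0;0 0 0 0.2 0;0 0 0 0.3 0;0 0 0 0.3 0'; python3 -c "
from rig import sense
s=sense();print(s['eef_pos'],s['contact_force'],s['wrist_torque'])"
```

```text
clock: 9.9
eef_pos: [530.3, 68.7, 261.8]
tcp_rot: [3.139, -0.001, 1.833]
contact_force: [-2.8, -0.8, 7.7]
opening: 0.131
[530.34690545  68.6799852  261.77710821] [-2.75990583 -0.80601582  7.6586869 ] [-0.0553479   0.56355276  0.05584206]
```

```bash
python3 -m creep '0 0 0 0.1 0;0 0 0 0.2 0;0 0 0 0.2 0;0 0 0 0.2 0'; python3 -c "
from rig import sense
s=sense();print(s['eef_pos'],s['contact_force'],s['wrist_torque'])"
```

```text
clock: 10.3
eef_pos: [530.4, 68.7, 260.1]
tcp_rot: [3.139, -0.001, 1.833]
contact_force: [-3.0, -0.2, 9.7]
opening: 0.13
[530.36266516  68.68338674 260.11908215] [-3.01156045 -0.22141697  9.74326546] [-0.04628214  0.60393788 -0.00694507]
```

```bash
python3 -m creep '0 0 -0.03 0 0;0 0 -0.06 0.05 0;0 0 -0.06 0.08 0;0 0 -0.06 0.08 0'; python3 -c "
from rig import sense
s=sense();print(s['eef_pos'],s['contact_force'],s['wrist_torque'])"
```

```text
clock: 10.7
eef_pos: [530.1, 68.6, 259.9]
tcp_rot: [3.138, -0.001, 1.833]
contact_force: [-2.0, -0.1, 9.8]
opening: 0.133
[530.10559125  68.62172046 259.89236394] [-1.96414606 -0.08050996  9.81501542] [ 0.01135187  0.39480875 -0.00349766]
```

```bash
python3 -m creep '0 0 -0.04 0.06 0;0 0 -0.06 0.12 0;0 0 -0.06 0.12 0;0 0 -0.06 0.12 0'; python3 -c "
from rig import sense
s=sense();print(s['eef_pos'],s['contact_force'],s['wrist_torque'])"
```

```text
clock: 11.1
eef_pos: [529.9, 68.6, 259.3]
tcp_rot: [3.137, -0.001, 1.833]
contact_force: [-1.3, 0.9, 10.6]
opening: 0.127
[529.90362814  68.56454423 259.30811701] [-1.30822515  0.86301263 10.62114498] [ 0.07764843  0.39577024 -0.01559125]
```

```bash
python3 -m creep '0 0 -0.02 0.06 4;0 0 -0.02 0.06 8;0 0 -0.02 0.06 12;0 0 -0.02 0.06 15;0 0 -0.02 0.06 15'; python3 -c "
from rig import sense
s=sense();print(s['eef_pos'],s['tcp_rot'],s['contact_force'],s['wrist_torque'],s['opening'])"
```

```text
clock: 11.6
eef_pos: [530.3, 68.5, 259.4]
tcp_rot: [3.135, -0.002, 1.569]
contact_force: [-1.4, -0.4, 8.6]
opening: 0.132
[530.33849554  68.5272901  259.43926827] [ 3.13495970e+00 -1.99270955e-03  1.56898365e+00] [-1.40687461 -0.40221043  8.58320962] [-0.17095305  0.2198892   0.04110195] 0.13181935307049913
```

```bash
python3 -m creep '0 0 -0.03 0.09 5;0 0 -0.03 0.09 10;0 0 -0.03 0.09 15;0 0 -0.03 0.09 20;0 0 -0.03 0.09 25;0 0 -0.03 0.09 25'; python3 - <<'E'
from k import *
s=sense();print(s['eef_pos'],s['tcp_rot'],s['contact_force'],s['wrist_torque'],s['opening'])
p,d=grab_frame("wrist");cv2.imwrite("pics/w7.png",p)
crop("pics/w7.png","pics/cw7.png",200,130,355,260,5)
E
```

```text
clock: 12.2
eef_pos: [530.8, 68.5, 259.4]
tcp_rot: [3.134, -0.006, 1.13]
contact_force: [-0.5, 0.0, 9.5]
opening: 0.127
[530.84346977  68.5255458  259.40666884] [ 3.13420309 -0.00579056  1.12979185] [-0.47137153  0.03244303  9.52052484] [-0.10487092  0.08952915  0.02430711] 0.12715053876930574
```

View pics/cw7.png

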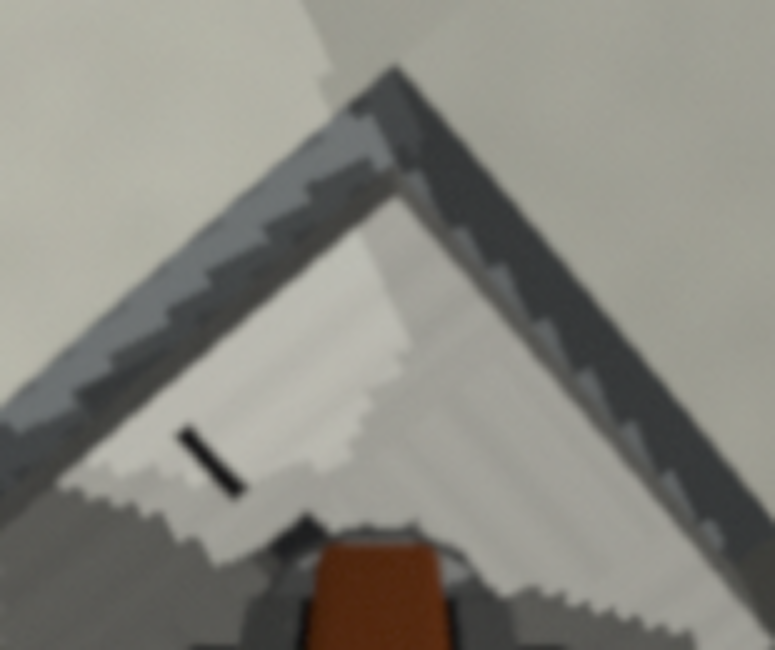

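```bash
python3 -m creep '0 -0.02 -0.05 0.07 5;0 -0.02 -0.05 0.07 10;0 -0.02 -0.05 0.07 15;0 -0.02 -0.05 0.07 20;0 -0.02 -0.05 0.07 25;0 -0.02 -0.05 0.07 25'; python3 -c "
from rig import sense
s=sense();print(s['eef_pos'],s['tcp_rot'],s['contact_force'],s['wrist_torque'],s['opening'])"
```

```text
clock: 12.85
eef_pos: [531.0, 68.5, 259.5]
tcp_rot: [3.136, -0.01, 0.693]
contact_force: [0.9, -1.3, 9.0]
opening: 0.13
[531.03214239  68.48727766 259.48922783] [ 3.13589439 -0.01007295  0.69278601] [ 0.94708765 -1.32701413  8.9850857 ] [-0.23937558  0.09331839 -0.0479848 ] 0.13044167550174837
```

```bash
python3 -m creep '0 0 -0.03 0.07 4;0 0 -0.03 0.07 8;0 0 -0.03 0.07 12;0 0 -0.03 0.07 16;0 0 -0.03 0.07 18;0 0 -0.03 0.07 18'; python3 -c "
from rig import sense
s=sense();print(s['eef_pos'],s['tcp_rot'],s['contact_force'],s['wrist_torque'],s['opening'])"
```

```text
clock: 13.45
eef_pos: [530.2, 68.5, 259.2]
tcp_rot: [3.139, -0.009, 0.378]
contact_force: [-6.1, -1.4, 14.6]
opening: 0.131
[530.2028179   68.50591374 259.19434452] [ 3.13946753 -0.00932135  0.37767116] [-6.07158226 -1.41452189 14.56705808] [-0.40160861  1.27011285  0.09675489] 0.13087762509457818
```

```bash
python3 -m creep '0 -0.03 -0.02 0.02 0;0 -0.06 -0.02 0.02 1;0 -0.06 -0.02 0.02 3;0 -0.06 -0.02 0.02 5;0 -0.06 -0.02 0.02 5'; python3 -c "
from rig import sense
s=sense();print(s['eef_pos'],s['tcp_rot'],s['contact_force'],s['wrist_torque'],s['opening'])"
```

```text
clock: 13.95
eef_pos: [529.4, 68.4, 259.4]
tcp_rot: [3.14, -0.009, 0.289]
contact_force: [-3.9, -0.5, 10.5]
opening: 0.135
[529.37386205  68.41064738 259.37285025] [ 3.14024164 -0.00882753  0.28947441] [-3.85244595 -0.54202346 10.51134752] [-0.1098042   0.71167415  0.10085974] 0.13527189535865758
```

```bash
python3 -m creep '0 -0.03 0 0.04 1;0 -0.03 0 0.04 2;0 -0.03 0 0.04 2'; python3 -c "
from rig import sense
s=sense();print(s['eef_pos'],s['tcp_rot'],s['contact_force'],s['wrist_torque'],s['opening'])"
```

```text
clock: 14.25
eef_pos: [529.0, 68.4, 259.4]
tcp_rot: [3.141, -0.009, 0.254]
contact_force: [-3.1, -0.4, 9.8]
opening: 0.132
[529.04466655  68.35669897 259.39205994] [ 3.1406231  -0.0088372   0.25404167] [-3.05829911 -0.36113468  9.8242706 ] [-0.00933989  0.64319109  0.13882948] 0.1320481593053266
```

```bash
python3 -m creep '0 0 0 -0.1 0;0 0 0 -0.2 0;0 0 0 -0.3 0;0 0 0 -0.4 0;0 0 0 -0.4 0'; python3 -c "
from rig import sense
s=sense();print(s['eef_pos'],s['tcp_rot'],s['contact_force'],s['wrist_torque'],s['opening'])"
```

```text
clock: 14.75
eef_pos: [529.0, 68.4, 263.5]
tcp_rot: [3.141, -0.009, 0.254]
contact_force: [-2.0, -0.7, 5.0]
opening: 0.129
[528.97163681  68.35371596 263.47644397] [ 3.14059761 -0.00873514  0.25413242] [-2.02222156 -0.71996247  4.96783464] [-0.05378528  0.39895665  0.07728261] 0.12937681410021945
```

```bash
python3 -m creep '0 0 0 -0.05 0;0 0 0 -0.1 0;0 0 0 -0.12 0;0 0 0 -0.12 0'; python3 - <<'E'
from k import *
s=sense();print(s['eef_pos'],s['tcp_rot'],s['contact_force'],s['wrist_torque'],s['opening'])
p,d=grab_frame("wrist");cv2.imwrite("pics/w8.png",p)
E
```

```text
clock: 15.15
eef_pos: [528.9, 68.4, 264.2]
tcp_rot: [3.141, -0.008, 0.254]
contact_force: [1.4, -0.3, -6.6]
opening: 0.139
[528.8998253   68.35632456 264.1626039 ] [ 3.14065617 -0.00843047  0.25407329] [ 1.44360874 -0.27330999 -6.62125711] [ 0.05556175 -0.32162421  0.05226569] 0.13862834181092704
```

View pics/w8.png

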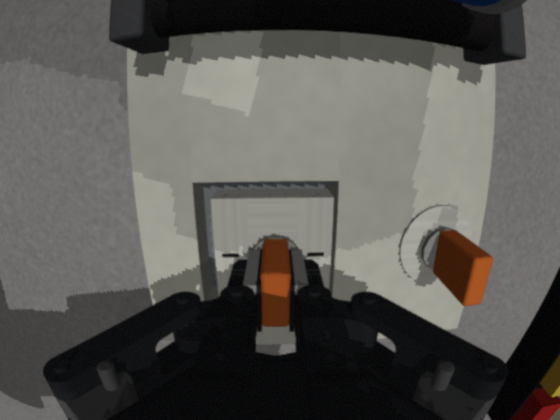

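```bash
python3 -m creep '0 0 0 0.05 0;20 0 0 0.05 0;35 0 0 0.05 0;45 0 0 0.05 0;50 0 0 0.05 0;50 0 0 0 0;50 0 0 -1 0;50 0 0 -3 0;50 0 0 -6 0;50 0 0 -9 0;50 0 -2 -12 0;50 0 -5 -12 0;50 0 -8 -12 0;50 0 -8 -12 0'; python3 - <<'E'
from k import *
s=sense();print(s['eef_pos'],s['tcp_rot'],s['contact_force'],s['opening'])
p,d=grab_frame("wrist");cv2.imwrite("pics/w9.png",p)
p,d=grab_frame("side");cv2.imwrite("pics/s9.png",p);crop("pics/s9.png","pics/cs9.png",200,140,320,240,6)
E
```

```text
clock: 16.6
eef_pos: [507.1, 147.9, 385.2]
tcp_rot: [-3.142, -0.01, 0.256]
contact_force: [-0.3, -0.5, 0.1]
opening: 0.499
[507.06670357 147.86423038 385.22354233] [-3.14157658 -0.00969034  0.25616495] [-0.2830493  -0.49833892  0.11839101] 0.49871056281389764
```

View pics/w9.png

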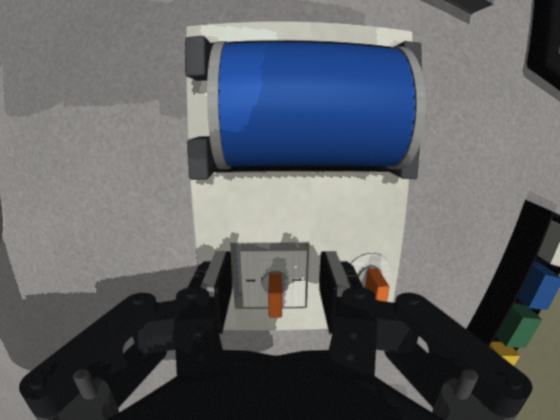

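View pics/cs9.png

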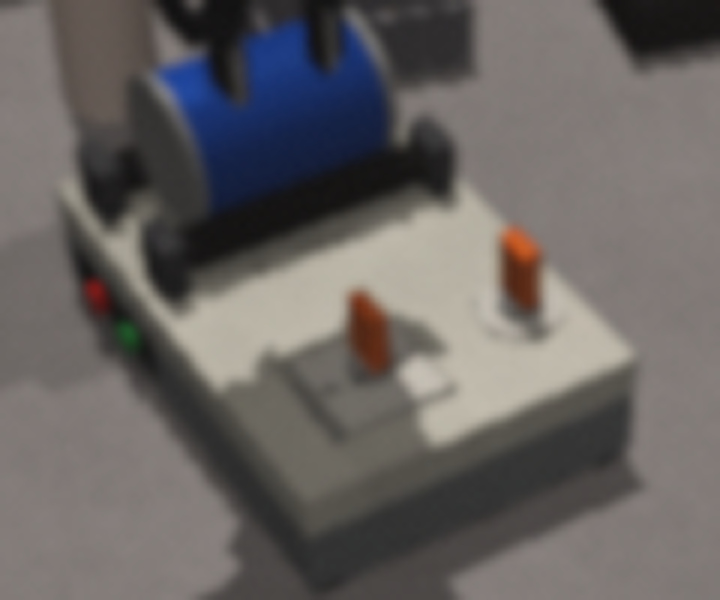

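```bash
python3 -c "
from rig import *
print(sense()['contact_force']); print(sign_off())"
```

```text
[-0.41300168  0.19466217  0.42949552]
the job is handed in; nothing more can be done
None
```

The loose stud is locked in the socket and released, and I handed the job in at about 17 s of the 72 s allowed. `sign_off` gave no verdict, so success rests on my own checks.

- **Insertion:** The cross-bar went into the slot in line with it, and I felt the spring start about 6 mm below the face. I pushed it in about 15.5 mm, at 10–11 N.
- **Turn:** The tool turned 90.5° clockwise. The highest wrist force I read was about 16 N, near the end of the turn. Forces were read only at the end of each move, so a brief higher peak could have gone unseen.
- **Lock:** The stud rose about 5 mm with the spring. A light pull of 6.6 N was then held, so it had caught in the notches.
- **After release:** The last wrist and side pictures show the stud upright, its wing across the slot and parallel to the other locked stud. The gripper is clear above, the wrist force is about zero, and no path came near the bystanders.

**Disagreements:**
- The top and wrist cameras disagreed by about 5 mm on the block's position. I used the wrist camera for both the grasp and the socket so that a fixed error would largely cancel.
- There was a 2–6 N sideways force in the slot and during the turn. I eased it by shifting the tool a few tenths of a millimetre at a time.

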